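Switch the bench air manifold over to the gauge

TASK

Send the air on this bench manifold to the pressure gauge: push the supply lever fully across its pipe to shut the air, then push the selector arrow round until it points straight at the round gauge, then push the supply lever fully back in line with its pipe. Push with a fingertip: do not lift the lever or the arrow off their stems, turn the arrow only while the supply is shut, leave the loose things where they are, and finish clear of everything.

Things in the scene. Friction and masses are not known exactly. Their poses are not given: they have to be found in the camera images.
- manifold: grey steel plate, 270 (x) by 560 (y) by 12 mm, fixed to the bench, with the selector, its four outlets and the supply valve. Origin: centre of its underside; x roughly away from the robot, y roughly to the robot's left, z up. Selector axis at x 0, y -120 mm; supply valve axis at x +30, y +140 mm. Nothing on the plate is higher than 100 mm above the bench.
- selector_axis (a point): on the selector's vertical axis, half-way up the arrow (78 mm above the bench); turns with the arrow: x points along it to its tip, z up. The aluminium arrow is one bar, 14 mm wide, 20 mm tall (68 to 88 mm above the bench), from a hub of 17 mm radius to a pointed head up to 26 mm wide, 64 to 90 mm from the axis.
- selector_tip (a point): tip of the arrow, 90 mm from the selector's axis, half-way up the bar. The space under the arrow is free down to pipes whose tops are 42 mm above the bench, except within 28 mm of the axis (the selector's round body).
- selector (a joint): angle of the arrow, rad: 0 points along the plate's +x, grows anticlockwise seen from above; stops at -2.8 and 2.8. It starts between -0.4 and 0.4. Stiff (about 0.14 N m of friction) and stays where it is left.
- selector_lift (a joint): how far the arrow is lifted off its stem, m: 0 is down, as it must stay; it rests by its own weight
- gauge_dial (a point): centre of the gauge's white dial, 86 mm above the bench: round dark case, 56 mm across, 20 mm thick, dial up, on one of four outlets. These lie 135 mm from the selector's axis, at +50, -50, +130, -130 degrees from the plate's +x (anticlockwise +); any may carry the gauge. On the others: a clear filter bowl with aluminium cap (38 mm across), a low brass hexagon plug (26), a thin brass cone (22), all fixed.
- supply_axis (a point): on the supply valve's vertical axis, half-way up the lever (78 mm above the bench); turns with the lever: x points along it to its tip, z up. The lever is a steel bar 12 mm wide with a black rubber sleeve 18 mm wide from 35 to 105 mm from the axis, 20 mm tall (68 to 88 mm above the bench).
- supply_tip (a point): tip of the supply lever, 105 mm from its axis, half-way up
- supply (a joint): angle of the supply lever, rad: 0 (at a stop) is in line with its pipe, along the plate's -x towards the robot: open. Grows clockwise seen from above to 1.571 (at a stop), across its pipe, along the plate's +y: shut. It starts between 0 and 0.1. Stiff (about 0.22 N m of friction); stays where it is left.
- supply_lift (a joint): how far the supply lever is lifted off its stem, m: 0 is down, as it must stay
- oiler: bystander, loose: white plastic oil bottle 28 mm across, 85 mm tall, on the plate; to be left where it is. Origin: the underside's centre.
- adapter: bystander, loose: loose brass hexagon adapter 24 mm across, 34 mm tall, on the plate; to be left where it is. Origin: the underside's centre.
- tape: bystander, loose: white ring of sealing tape 60 mm across, 18 mm tall, on the plate; to be left where it is. Origin: the underside's centre.
- screwdriver: bystander, loose: screwdriver lying flat, on the bench beside the plate; to be left where it is. Origin: the underside's centre.
- mug: bystander, loose: white mug 76 mm across, 90 mm tall, on the bench beside the plate; to be left where it is. Origin: the underside's centre.
- spanner: bystander, loose: steel spanner lying flat, on the bench beside the plate; to be left where it is. Origin: the underside's centre.
- jar: bystander, loose: glass jar 60 mm across, 80 mm tall, on the bench beside the plate; to be left where it is. Origin: the underside's centre.

How it is judged:
By the outcome, as a careful person would: the job done as asked, in the order asked, and still so for the second after the job is handed in, with the robot touching nothing.
It also fails if it takes over 72 s, if anything falls off the work surface, if the arm or the gripper's body presses on something with over 40 N, if the wrist force passes 120 N, or if a joint passes its speed limit or range.

ROBOT

A 6-joint arm with a two-finger parallel gripper is mounted at the origin on the work surface. World frame = base frame: x ahead of the robot, y to its left, z up, the work surface at z = 0. Lengths are in mm, angles in rad, forces in N, time in s.
With the tool pointing down it reaches from about 400 to 925 mm from the base axis. Payload 12.5 kg.
Tool frame: the origin (TCP) lies midway between the tips of the shut fingers; the grasp point (between the pads) lies 19 mm behind it; x points along the fingers, y is the direction in which the jaws open and shut, and the axes are right-handed (so a half turn about x gives the same grasp; the last joint's range is limited). The gripper opens to 95 mm and grips with 3 to 60 N. Pads are 20 mm wide; open, the fingers measure 119 mm over their backs; the gripper's body (75 mm by 180 mm) begins 59 mm behind the grasp point.
Start: joints at [-1.446, 0.491, 1.559, -0, 1.092, -0.106], TCP at [142.995, -608.44, 214.661] pointing down, gripper open.
Joint ranges: [-3.1, 3.1], [-0.84, 2.19], [0.05, 2.79], [-1.13, 4.28], [0.06, 2.93], [-2.69, 2.69]. Speed limits (rad/s): [2.22, 2.22, 2.79, 3.14, 3.14, 3.14].

INTERFACE

Orientations are given as a unit quaternion [w, x, y, z].
In Python, from rig import status, optics, job, finder gives the robot as it stands.
- The arm moves only by the tool jog_arm, never from a script. Its argument "increments" is a list of rows, each a list of 6 numbers: the shift along the tool's x, y, z in m, then the turn, a rotation vector about the tool's x, y, z in degrees. A call has 1 to 10 rows; each row is the pose to reach, as a shift and turn from the pose commanded when the call began, along the tool's axes at that moment; what a row does not reach only later rows make up. A row lasts 1/8 s, in which the tool goes at most 62.5 mm and 10.7 degrees, less where a joint would pass 70% of its speed; a pose out of reach is approached as far as the arm can. A call with a gripper value outside its range is refused whole. "claw" is the closure, from 0 (fully open) to 1 (shut), set as the call begins (left out, the last holds). The fingers move at their own pace and stop on an object; "grip_force" is the grip in N (left out, the last holds). Time passes only in rows, so rows that repeat a pose let the fingers close. It gives the time, the measured TCP pose, the force and the opening at its end, in the units of the state.
- status.state(): the state, without advancing time (a new reading comes with each control period).
- optics.camera(name): name is "scene" or "top"; returns (picture, depth): 480x640x3 uint8, red, green, blue; 480x640 float32, mm along the optical axis (not along the pixel's ray), 0 where there is no reading.
- optics.get_calibration(name): a dict with "K" (3x3 intrinsics, pixels), "dist_coeffs" ([k1, k2, p1, p2, k3] as OpenCV has them; the pictures are not rectified), "T" (4x4, takes a point from camera to world coordinates). Camera axes: x right, y up, looking along -z (the intrinsics and any distortion apply to the point x, -y, -z); pixel columns grow to the right and rows downward; lengths in mm; the calibration is good to about 2 mm. A picture is of the moment at which its call begins. get_calibration takes no time and is no camera call.
- job.close_job(): hands the job in, once; it reports no verdict.
Trained networks look in the newest picture that a camera, given by its name, has taken for a name from the list of things; names that differ only in an ending like _2 or _b are one class to them, and where a whole thing is asked for, a point or a joint stands for the part that bears it (a point fixed in the world has none). Each returns a list of dicts, best first, with "p" (0 to 1); they miss things now and then, are a little off and sometimes report something else, mostly with a low value. They report only what shows in the picture. A call takes as long as a camera call.
- finder.recognise(query, camera): "point" ([x, y, z] in mm, in world coordinates, good to about 4 mm: the middle of the surface that is visible of it).
- finder.spot_point(query, camera): "point" ([x, y, z] in mm, in world coordinates, good to about 4 mm: a listed point, or the origin of a listed thing).
The state is a dict: "clock": time; "joints": joint angles; "qvel": joint speeds; "tau": joint torques, N m; "ee_pos": TCP position; "tcp_rot": TCP orientation; "ft_force": force on the tool from outside, world axes, zero at the start; "moment": the same for the moment, N m; "gripper_width": finger opening in mm.
Only numpy, scipy, OpenCV 4.12 (cv2) and the standard library are available. Lean on these libraries where they do the work, as an engineer would, in place of code of your own. Each camera call takes 0.05 s, during which the arm holds its last target. There are 200 camera calls.

## Working session

There is one attempt and no reset: what is moved stays moved. The work goes in short steps, Python scripts to look and compute and a tool call to move; the robot and the scene stay as the last step left them, time stands still between calls to the robot, and variables do not carry over. Pictures are saved under pics/ and viewed, about 8 in all and at most 12, crops included, and the job is handed in when it is done.

Besides the shell and the picture viewer there is one more tool, called after ">>>" as name(argument=value, ...), one argument or row to a line, values as JSON. jog_arm: Moves the arm, as the interface text tells. Its arguments: {"type":"object","properties":{"increments":{"type":"array","items":{"type":"array","items":{"type":"number"}}},"claw":{"type":"number"},"grip_force":{"type":"number"}},"required":["increments"]}

```bash
mkdir -p pics; ls
python3 - <<'E'
from rig import status, optics, finder
import cv2, numpy as np
s=status.state(); print(s['clock'],s['ee_pos'],s['tcp_rot'],s['gripper_width'])
for c in ['top','scene']:
    p,d=optics.camera(c); cv2.imwrite(f'pics/{c}0.png',p[:,:,::-1])
    print(c,optics.get_calibration(c)['T'].round(2).tolist() if hasattr(optics.get_calibration(c)['T'],'round') else optics.get_calibration(c)['T'])
for q in ['manifold','selector_axis','selector_tip','gauge_dial','supply_axis','supply_tip','oiler','adapter','tape','mug','jar']:
    for c in ['top','scene']:
        r=finder.spot_point(q,c)
        print(q,c,[(np.round(x['point']).tolist(),round(x['p'],2)) for x in r[:2]])
E
```

```text
pics
0.0 [ 142.95505453 -608.16114741  214.0491163 ] [-0.08100329 -0.7023984  -0.08182584  0.70240977] 94.68488493481384
top [[0.02, 0.99, -0.17, 281.62], [-1.0, 0.02, -0.02, -16.49], [-0.01, 0.17, 0.99, 1470.85], [0.0, 0.0, 0.0, 1.0]]
scene [[0.25, -0.58, 0.77, 1366.92], [0.97, 0.17, -0.19, -209.77], [-0.02, 0.8, 0.6, 735.05], [0.0, 0.0, 0.0, 1.0]]
manifold top [([550.0, 40.0, -2.0], 0.72)]
manifold scene [([551.0, 38.0, 2.0], 0.81), ([591.0, -438.0, 2.0], 0.62)]
selector_axis top [([566.0, -79.0, 79.0], 0.54), ([444.0, 69.0, 15.0], 0.45)]
selector_axis scene [([566.0, -80.0, 82.0], 0.94)]
selector_tip top [([653.0, -55.0, 79.0], 0.66)]
selector_tip scene [([648.0, -51.0, 81.0], 0.82)]
gauge_dial top [([499.0, -196.0, 86.0], 0.55)]
gauge_dial scene [([497.0, -194.0, 88.0], 0.9), ([457.0, 269.0, 11.0], 0.62)]
supply_axis top [([554.0, 183.0, 76.0], 0.64)]
supply_axis scene [([558.0, 181.0, 78.0], 0.73)]
supply_tip top [([548.0, 40.0, 1.0], 0.66), ([452.0, 174.0, 77.0], 0.61)]
supply_tip scene [([453.0, 170.0, 82.0], 0.61)]
oiler top [([636.0, 112.0, 12.0], 0.59)]
oiler scene [([632.0, 117.0, 16.0], 0.81)]
adapter top [([443.0, 70.0, 12.0], 0.59)]
adapter scene [([651.0, -52.0, 79.0], 0.67), ([445.0, 75.0, 14.0], 0.62)]
tape top [([458.0, 263.0, 13.0], 0.62)]
tape scene [([458.0, 268.0, 14.0], 0.83), ([565.0, -80.0, 75.0], 0.34)]
mug top [([661.0, 458.0, -0.0], 0.76)]
mug scene [([657.0, 458.0, 1.0], 0.74)]
jar top [([594.0, -436.0, 0.0], 0.65)]
jar scene [([593.0, -443.0, -3.0], 0.65), ([496.0, -196.0, 84.0], 0.48)]
```

View pics/top0.png

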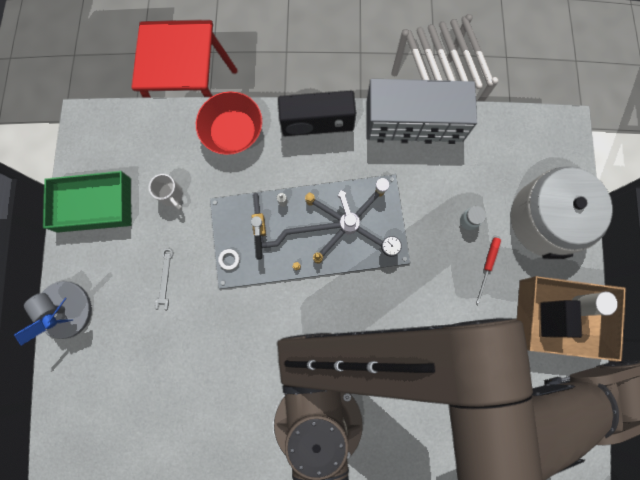

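View pics/scene0.png

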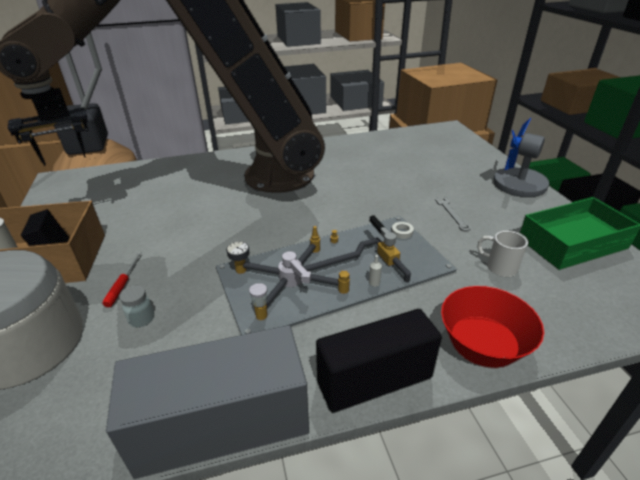

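The top view shows the gauge at (391,245), the arrow from its axis (349,222) to its tip (342,192), and the lever from about (257,222) to (259,258). The network points agree with the sizes given: the plate yaw is about 9° and the gauge is on the -130° outlet. Next I'll work out the tool axes.

```bash
cat > h.py <<'E'
import numpy as np
from scipy.spatial.transform import Rotation as R
from rig import status
def rot(s): q=s['tcp_rot']; return R.from_quat([q[1],q[2],q[3],q[0]])
def show():
    s=status.state(); print('t',round(s['clock'],2),'pos',np.round(s['ee_pos'],1),'F',np.round(s['ft_force'],1),'j',np.round(s['joints'],2)); return s
E
python3 - <<'E'
from h import *
s=show(); print(rot(s).as_matrix().round(3))
a,t=np.array([566,-79.5]),np.array([650,-53]); v=np.array([556,182]); 
g=np.array([498,-195])
ang=lambda d: np.degrees(np.arctan2(d[1],d[0]))
print(ang(g-a),np.hypot(*(g-a)),ang(t-a),np.hypot(*(t-a)),ang(v-a)-np.degrees(np.arctan2(260,30)),np.hypot(*(v-a)))
E
```

```text
t 1.2 pos [ 143.  -608.4  214.7] F [ 0.5  0.1 -0.4] j [-1.45  0.49  1.56 -0.    1.09 -0.11]
[[ 0.     0.229 -0.973]
 [-0.    -0.973 -0.229]
 [-1.     0.     0.   ]]
-120.48721913046046 134.03078004697278 17.50924479025766 88.08092869628476 8.77192074793524 261.6911347371171
```

>>> jog_arm(
  increments=[
    [0.015,-0.083,-0.335,0,0,0],
    [0.015,-0.083,-0.335,0,0,0],
    [0.015,-0.083,-0.335,0,0,0],
    [0.015,-0.083,-0.335,0,0,0],
    [0.015,-0.083,-0.335,0,0,0],
    [0.015,-0.083,-0.335,0,0,0],
    [0.015,-0.412,-0.464,0,0,0],
    [0.015,-0.412,-0.464,0,0,0],
    [0.015,-0.412,-0.464,0,0,0],
    [0.015,-0.412,-0.464,0,0,0],
  ],
  claw=1,
  grip_force=20,
)

```text
clock: 2.45
ee_pos: [485.8, -201.7, 199.8]
tcp_rot: [0.081, 0.703, 0.081, -0.702]
ft_force: [1.0, 0.0, 0.1]
gripper_width: 2.6
```

>>> jog_arm(
  increments=[
    [0,-0.329,-0.066,0,0,0],
    [0,-0.329,-0.066,0,0,0],
    [0,-0.329,-0.066,0,0,0],
    [0,-0.329,-0.066,0,0,0],
    [0,-0.329,-0.066,0,0,0],
    [0,-0.329,-0.066,0,0,0],
    [0,-0.329,-0.066,0,0,0],
    [0,-0.329,-0.066,0,0,0],
  ],
)

```text
clock: 3.45
ee_pos: [474.7, 131.2, 199.6]
tcp_rot: [-0.081, -0.702, -0.081, 0.702]
ft_force: [-0.0, 1.3, 0.9]
gripper_width: 0.5
```

Run:
```python
from h import *
from rig import optics
import cv2
s=show(); print(rot(s).as_matrix().round(3), s['gripper_width'])
p,d=optics.camera('scene'); cv2.imwrite('pics/s1.png',cv2.resize(p[150:330,200:480,::-1],None,fx=2.8,fy=2.8))
```

```text
t 3.45 pos [474.7 131.2 199.6] F [-0.   1.3  0.9] j [ 0.14  0.32  1.89 -0.    0.92  1.48]
[[-0.     0.229 -0.974]
 [-0.    -0.974 -0.229]
 [-1.     0.     0.   ]] 0.4654190478662033
```

View pics/s1.png

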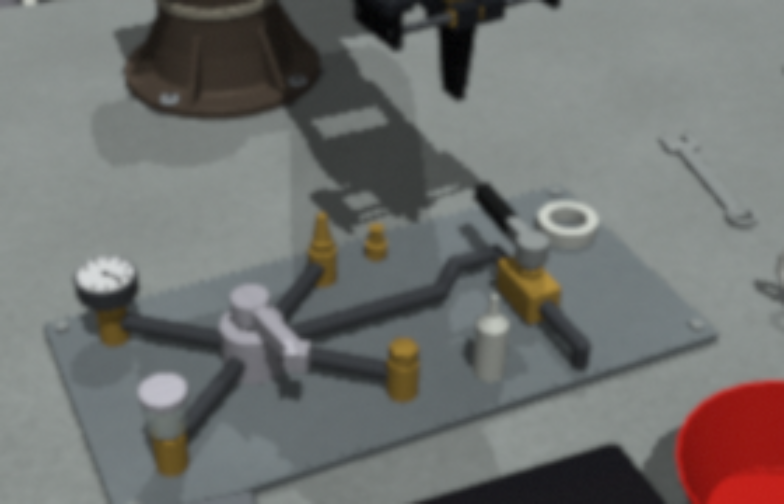

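The close-up shows the shut fingers at (460,95), clear of the lever sleeve at (485,195)-(530,245). I'll plan the descent and the lever arc.

```bash
cat >> h.py <<'E'
M=np.array([[0,.229,-.974],[0,-.974,-.229],[-1,0,0]])
def arc(c,r,half,phis,side,ref,z=68,a=11,b=10):
    """finger positions beside a bar at angles phis (deg, world); rows in the tool frame from ref (world mm)"""
    for p in phis:
        p=np.radians(p); u=np.array([np.cos(p),np.sin(p)]); n=side*np.array([-u[1],u[0]])
        h=a*abs(n@M[:2,1])+b*abs(n@M[:2,2])
        w=np.r_[np.array(c)+r*u+(half+h)*n,z]
        print(np.round(M.T@(w-np.array(ref))/1000,3).tolist(),w.round(0))
E
python3 - <<'E'
from h import *
arc((556,182),80,9,np.linspace(195,97,20),1,(474.7,131.2,199.6))
E
```

```text
[0.132, -0.008, -0.011] [484. 142.  68.]
[0.132, -0.015, -0.01] [481. 148.  68.]
[0.132, -0.022, -0.008] [478. 154.  68.]
[0.132, -0.028, -0.008] [476. 161.  68.]
[0.132, -0.035, -0.008] [474. 167.  68.]
[0.132, -0.042, -0.008] [473. 174.  68.]
[0.132, -0.049, -0.009] [473. 181.  68.]
[0.132, -0.056, -0.011] [473. 189.  68.]
[0.132, -0.063, -0.014] [474. 196.  68.]
[0.132, -0.07, -0.017] [475. 203.  68.]
[0.132, -0.077, -0.021] [478. 211.  68.]
[0.132, -0.083, -0.026] [481. 218.  68.]
[0.132, -0.089, -0.031] [484. 225.  68.]
[0.132, -0.094, -0.037] [489. 231.  68.]
[0.132, -0.099, -0.043] [494. 237.  68.]
[0.132, -0.103, -0.05] [500. 243.  68.]
[0.132, -0.107, -0.058] [506. 248.  68.]
[0.132, -0.109, -0.065] [513. 252.  68.]
[0.132, -0.111, -0.073] [520. 256.  68.]
[0.132, -0.113, -0.079] [526. 259.  68.]
```

>>> jog_arm(
  increments=[
    [0.06,0,0,0,0,0],
    [0.11,0,0,0,0,0],
    [0.132,0,0,0,0,0],
    [0.132,0,0,0,0,0],
  ],
)

```text
clock: 4.0
ee_pos: [474.3, 130.7, 66.5]
tcp_rot: [-0.081, -0.701, -0.081, 0.704]
ft_force: [-0.4, 0.4, 0.6]
gripper_width: 0.5
```

>>> jog_arm(
  increments=[
    [0,-0.008,-0.011,0,0,0],
    [0,-0.015,-0.01,0,0,0],
    [0,-0.022,-0.008,0,0,0],
    [0,-0.028,-0.008,0,0,0],
    [0,-0.035,-0.008,0,0,0],
    [0,-0.042,-0.008,0,0,0],
    [0,-0.049,-0.009,0,0,0],
    [0,-0.056,-0.011,0,0,0],
    [0,-0.063,-0.014,0,0,0],
    [0,-0.07,-0.017,0,0,0],
  ],
)

```text
clock: 5.25
ee_pos: [475.2, 204.3, 67.5]
tcp_rot: [-0.082, -0.702, -0.081, 0.703]
ft_force: [0.0, -4.6, -1.1]
gripper_width: 0.5
```

>>> jog_arm(
  increments=[
    [0,-0.007,-0.004,0,0,0],
    [0,-0.013,-0.009,0,0,0],
    [0,-0.019,-0.014,0,0,0],
    [0,-0.024,-0.02,0,0,0],
    [0,-0.029,-0.026,0,0,0],
    [0,-0.033,-0.033,0,0,0],
    [0,-0.037,-0.041,0,0,0],
    [0,-0.039,-0.048,0,0,0],
    [0,-0.041,-0.056,0,0,0],
    [0,-0.043,-0.06,0,0,0],
  ],
)

```text
clock: 6.5
ee_pos: [524.2, 259.6, 67.5]
tcp_rot: [-0.081, -0.702, -0.081, 0.702]
ft_force: [-2.3, -2.3, 1.0]
gripper_width: 0.5
```

Run:
```python
from h import *
from rig import optics,finder
import cv2
s=show()
for c in ['top','scene']:
    p,d=optics.camera(c); cv2.imwrite(f'pics/{c}2.png',cv2.resize((p[150:310,190:430] if c=='top' else p[150:330,200:480])[:,:,::-1],None,fx=2.8,fy=2.8))
    for q in ['supply_axis','supply_tip']: print(c,q,[(np.round(x['point']).tolist(),round(x['p'],2)) for x in finder.spot_point(q,c)[:2]])
```

```text
t 6.5 pos [524.2 259.6  67.5] F [-2.3 -2.3  1. ] j [ 0.35  0.62  1.8  -0.    0.73  1.69]
top supply_axis [([553.0, 182.0, 76.0], 0.68), ([402.0, 458.0, 4.0], 0.64)]
top supply_tip []
scene supply_axis [([558.0, 182.0, 79.0], 0.68), ([555.0, 38.0, 0.0], 0.58)]
scene supply_tip [([538.0, 285.0, 80.0], 0.73)]
```

View pics/scene2.png

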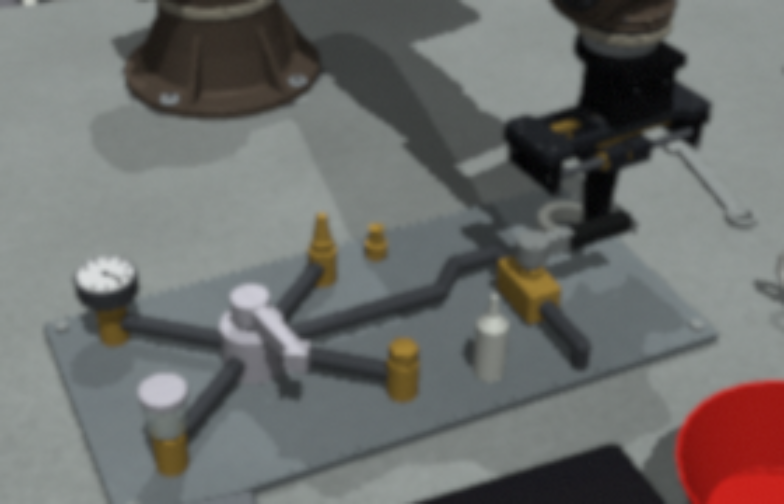

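The lever is nearly across, with its sleeve at (575-635,240-215). I'll press it on to the stop in small steps.

>>> jog_arm(
  increments=[
    [0,0,-0.002,0,0,0],
    [0,0,-0.004,0,0,0],
    [0,0,-0.004,0,0,0],
  ],
)

```text
clock: 7.18
ee_pos: [527.1, 260.4, 67.5]
tcp_rot: [-0.081, -0.702, -0.081, 0.703]
ft_force: [-4.7, 1.1, 0.6]
gripper_width: 0.1
```

>>> jog_arm(
  increments=[
    [0,0,-0.001,0,0,0],
    [0,0,-0.002,0,0,0],
    [0,0,-0.002,0,0,0],
  ],
)

```text
clock: 7.55
ee_pos: [528.1, 260.7, 67.3]
tcp_rot: [-0.082, -0.701, -0.081, 0.704]
ft_force: [-9.3, 1.7, 2.5]
gripper_width: 0.9
```

>>> jog_arm(
  increments=[
    [0,0,-0.0015,0,0,0],
    [0,0,-0.003,0,0,0],
    [0,0,-0.003,0,0,0],
  ],
)

```text
clock: 7.92
ee_pos: [529.6, 261.1, 66.9]
tcp_rot: [-0.082, -0.7, -0.081, 0.705]
ft_force: [-14.8, 0.2, 4.1]
gripper_width: 0.5
```

The force is 15 N with hardly any motion, so the lever is at its stop. I'll back off, rise and check from above.

>>> jog_arm(
  increments=[
    [0,0,0.01,0,0,0],
    [0,0,0.03,0,0,0],
    [-0.06,0,0.03,0,0,0],
    [-0.11,0,0.03,0,0,0],
    [-0.11,0.06,0.03,0,0,0],
    [-0.11,0.12,0.03,0,0,0],
    [-0.11,0.18,0.02,0,0,0],
    [-0.11,0.24,0,0,0,0],
    [-0.11,0.24,0,0,0,0],
  ],
)

```text
clock: 9.05
ee_pos: [589.5, 24.2, 177.5]
tcp_rot: [0.08, 0.703, 0.08, -0.702]
ft_force: [0.0, 0.6, -0.1]
gripper_width: 0.1
```

Run:
```python
from h import *
from rig import optics,finder
s=show()
for c in ['top','scene']:
    p,d=optics.camera(c)
    for q in ['supply_axis','supply_tip','selector_axis','selector_tip','gauge_dial']: print(c,q,[(np.round(x['point']).tolist(),round(x['p'],2)) for x in finder.spot_point(q,c)[:1]])
arc((566,-79.5),50,7,list(np.linspace(50,-105,19)),1,s['ee_pos'])
```

```text
t 9.05 pos [589.5  24.2 177.5] F [ 0.   0.6 -0.1] j [-0.07  0.48  1.69 -0.    0.97  1.27]
top supply_axis [([568.0, -79.0, 79.0], 0.59)]
top supply_tip [([543.0, 290.0, 78.0], 0.81)]
top selector_axis [([566.0, -80.0, 79.0], 0.44)]
top selector_tip []
top gauge_dial [([496.0, -196.0, 86.0], 0.88)]
scene supply_axis [([557.0, 180.0, 82.0], 0.64)]
scene supply_tip [([542.0, 287.0, 82.0], 0.95)]
scene selector_axis [([566.0, -81.0, 78.0], 0.58)]
scene selector_tip [([652.0, -50.0, 78.0], 0.71)]
scene gauge_dial [([499.0, -194.0, 88.0], 0.68)]
[0.11, 0.048, 0.02] [581. -27.  68.]
[0.11, 0.053, 0.013] [589. -30.  68.]
[0.11, 0.059, 0.006] [597. -35.  68.]
[0.11, 0.067, 0.001] [604. -41.  68.]
[0.11, 0.075, -0.003] [609. -48.  68.]
[0.11, 0.082, -0.005] [613. -55.  68.]
[0.11, 0.089, -0.007] [617. -61.  68.]
[0.11, 0.096, -0.008] [619. -68.  68.]
[0.11, 0.104, -0.007] [620. -75.  68.]
[0.11, 0.112, -0.006] [620. -83.  68.]
[0.11, 0.119, -0.002] [619. -91.  68.]
[0.11, 0.127, 0.002] [ 617. -100.   68.]
[0.11, 0.133, 0.008] [ 612. -107.   68.]
[0.11, 0.139, 0.015] [ 607. -114.   68.]
[0.11, 0.143, 0.023] [ 600. -121.   68.]
[0.11, 0.146, 0.031] [ 593. -125.   68.]
[0.11, 0.148, 0.038] [ 587. -129.   68.]
[0.11, 0.15, 0.044] [ 580. -131.   68.]
[0.11, 0.15, 0.052] [ 573. -133.   68.]
```

The lever tip is at about (542,288), which matches the shut position. Going down beside the arrow.

>>> jog_arm(
  increments=[
    [0,0.048,0.02,0,0,0],
    [0.05,0.048,0.02,0,0,0],
    [0.1,0.048,0.02,0,0,0],
    [0.11,0.048,0.02,0,0,0],
    [0.11,0.053,0.013,0,0,0],
    [0.11,0.059,0.006,0,0,0],
    [0.11,0.067,0.001,0,0,0],
    [0.11,0.075,-0.003,0,0,0],
    [0.11,0.082,-0.005,0,0,0],
    [0.11,0.089,-0.007,0,0,0],
  ],
)

```text
clock: 10.9
ee_pos: [614.0, -57.2, 67.5]
tcp_rot: [-0.081, -0.702, -0.082, 0.703]
ft_force: [-5.0, 4.8, 1.6]
gripper_width: 0.6
```

>>> jog_arm(
  increments=[
    [0,0.007,-0.001,0,0,0],
    [0,0.015,0,0,0,0],
    [0,0.023,0.001,0,0,0],
    [0,0.03,0.005,0,0,0],
    [0,0.038,0.009,0,0,0],
    [0,0.044,0.015,0,0,0],
    [0,0.05,0.022,0,0,0],
    [0,0.054,0.03,0,0,0],
    [0,0.057,0.038,0,0,0],
    [0,0.059,0.045,0,0,0],
  ],
)

```text
clock: 12.15
ee_pos: [585.3, -125.2, 67.9]
tcp_rot: [0.081, 0.703, 0.081, -0.701]
ft_force: [5.7, 3.4, -0.2]
gripper_width: 0.5
```

Run:
```python
from h import *
from rig import optics,finder
import cv2
s=show()
for c in ['scene','top']:
    p,d=optics.camera(c)
    cv2.imwrite(f'pics/{c}3.png',cv2.resize((p[150:310,190:430] if c=='top' else p[150:330,200:480])[:,:,::-1],None,fx=2.8,fy=2.8))
    for q in ['selector_axis','selector_tip']: print(c,q,[(np.round(x['point']).tolist(),round(x['p'],2)) for x in finder.spot_point(q,c)[:1]])
```

```text
t 12.15 pos [ 585.3 -125.2   67.9] F [ 5.7  3.4 -0.2] j [-0.32  0.63  1.76  0.    0.75  1.02]
scene selector_axis [([567.0, -82.0, 79.0], 0.59)]
scene selector_tip [([559.0, -165.0, 79.0], 0.95)]
top selector_axis []
top selector_tip []
```

View pics/scene3.png

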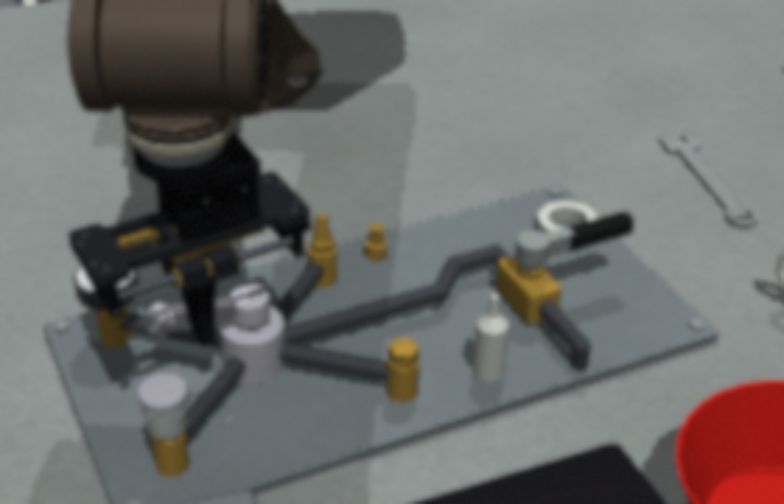

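The arrow tip is now at (150,318) in the crop, pointing about -95° in world. I'll compute the remaining arc.

```bash
cat >> h.py <<'E'
def phi_now(pos,c,half,side=1,a=11,b=10,guess=0):
    from scipy.optimize import brentq
    def f(p):
        p=np.radians(p); u=np.array([np.cos(p),np.sin(p)]); n=side*np.array([-u[1],u[0]])
        return (np.array(pos[:2])-c)@n-half-a*abs(n@M[:2,1])-b*abs(n@M[:2,2])
    return brentq(f,guess-30,guess+30)
E
python3 - <<'E'
from h import *
s=show(); p=s['ee_pos']; print('phi',phi_now(p,np.array([566,-80]),7,guess=-95))
arc((566,-80),46,7,list(range(-92,-125,-4)),1,p)
E
```

```text
t 12.45 pos [ 584.7 -125.2   67.8] F [ 2.1 -1.2  0.9] j [-0.32  0.63  1.76 -0.    0.75  1.02]
phi -90.80187061878043
[-0.0, 0.001, 0.001] [ 584. -127.   68.]
[-0.0, 0.002, 0.004] [ 581. -128.   68.]
[-0.0, 0.002, 0.007] [ 578. -129.   68.]
[-0.0, 0.002, 0.01] [ 575. -130.   68.]
[-0.0, 0.002, 0.014] [ 572. -130.   68.]
[-0.0, 0.002, 0.017] [ 569. -131.   68.]
[-0.0, 0.001, 0.02] [ 565. -131.   68.]
[-0.0, 0.0, 0.024] [ 562. -131.   68.]
[-0.0, -0.001, 0.027] [ 558. -130.   68.]
```

>>> jog_arm(
  increments=[
    [0,0.001,0.001,0,0,0],
    [0,0.002,0.004,0,0,0],
    [0,0.002,0.007,0,0,0],
    [0,0.002,0.01,0,0,0],
    [0,0.002,0.014,0,0,0],
    [0,0.002,0.017,0,0,0],
    [0,0.002,0.017,0,0,0],
  ],
)

```text
clock: 13.32
ee_pos: [567.8, -130.9, 67.6]
tcp_rot: [-0.081, -0.702, -0.081, 0.703]
ft_force: [0.9, 0.7, 0.8]
gripper_width: 0.6
```

Run:
```python
from h import *
from rig import optics,finder
import cv2
s=show(); print(phi_now(s['ee_pos'],np.array([566,-80]),7,guess=-110))
for i in range(2):
  for c in ['scene','top']:
    p,d=optics.camera(c)
    if i==0: cv2.imwrite(f'pics/{c}4.png',cv2.resize(p[150:310,190:430,::-1],None,fx=2.8,fy=2.8))
    for q in ['selector_axis','selector_tip','gauge_dial']: print(c,q,[(np.round(x['point'],1).tolist(),round(x['p'],2)) for x in finder.spot_point(q,c)[:1]])
```

```text
t 13.32 pos [ 567.8 -130.9   67.6] F [0.9 0.7 0.8] j [-0.34  0.62  1.8  -0.    0.73  1.  ]
-113.02181296513942
scene selector_axis [([566.0, -82.3, 77.2], 0.67)]
scene selector_tip [([530.6, -163.6, 80.2], 0.89)]
scene gauge_dial [([496.3, -196.8, 86.9], 0.65)]
top selector_axis [([542.9, 288.2, 77.8], 0.41)]
top selector_tip []
top gauge_dial [([497.5, -195.6, 85.8], 0.48)]
scene selector_axis [([566.5, -79.2, 78.9], 0.61)]
scene selector_tip [([529.7, -161.9, 77.2], 0.89)]
scene gauge_dial [([495.7, -196.2, 88.9], 0.73)]
top selector_axis []
top selector_tip [([441.5, -485.6, 2.4], 0.63)]
top gauge_dial [([443.3, -486.8, 0.5], 0.59)]
```

>>> jog_arm(
  increments=[
    [0,0,0.003,0,0,0],
    [0,-0.002,0.006,0,0,0],
    [0,-0.002,0.006,0,0,0],
    [0,-0.002,0.006,0,0,0],
  ],
)

```text
clock: 14.62
ee_pos: [561.8, -130.1, 67.6]
tcp_rot: [-0.081, -0.702, -0.081, 0.703]
ft_force: [2.4, -0.8, 0.3]
gripper_width: 0.8
```

Run:
```python
from h import *
s=show(); print(phi_now(s['ee_pos'],np.array([566,-80]),7,guess=-115))
```

```text
t 14.62 pos [ 561.8 -130.1   67.6] F [ 2.4 -0.8  0.3] j [-0.34  0.61  1.82 -0.    0.72  1.  ]
-120.49097336905722
```

>>> jog_arm(
  increments=[
    [0,0,-0.01,0,0,0],
    [0,0,-0.03,0,0,0],
    [-0.06,0,-0.03,0,0,0],
    [-0.11,0,-0.03,0,0,0],
    [-0.12,-0.06,-0.03,0,0,0],
    [-0.12,-0.12,-0.05,0,0,0],
    [-0.12,-0.18,-0.06,0,0,0],
    [-0.12,-0.24,-0.06,0,0,0],
    [-0.12,-0.3,-0.06,0,0,0],
    [-0.12,-0.3,-0.06,0,0,0],
  ],
)

```text
clock: 15.88
ee_pos: [550.5, 179.3, 187.5]
tcp_rot: [-0.083, -0.702, -0.083, 0.703]
ft_force: [0.4, -0.3, -0.2]
gripper_width: 0.5
```

Run:
```python
from h import *
from rig import optics,finder
import cv2
s=show()
G={}
for i in range(3):
  for c in ['scene','top']:
    p,d=optics.camera(c)
    if i==0: cv2.imwrite(f'pics/{c}5.png',cv2.resize(p[170:290,300:440,::-1],None,fx=4,fy=4,interpolation=cv2.INTER_CUBIC))
    for q in ['selector_axis','selector_tip','gauge_dial']:
        r=finder.spot_point(q,c)
        if r: G.setdefault(q+c,[]).append((np.round(r[0]['point'],1).tolist(),round(r[0]['p'],2)))
for k in G: print(k,G[k])
# direct: arrow/bar pixels at height 68..92 near axis from top depth
p,d=optics.camera('top'); k=optics.get_calibration('top'); K=np.array(k['K']);T=np.array(k['T'])
v,u=np.mgrid[0:480,0:640]; x=cv2.undistortPoints(np.c_[u.ravel(),v.ravel()].astype(np.float32)[:,None],K,np.array(k['dist_coeffs']))[:,0]
D=d.ravel(); W=np.c_[x[:,0]*D,-x[:,1]*D,-D]@T[:3,:3].T+T[:3,3]
rel=W[:,:2]-[566,-80]; r=np.hypot(*rel.T)
m=(D>0)&(W[:,2]>70)&(W[:,2]<100)&(r>25)&(r<95); print(m.sum(),W[m].mean(0)); q=rel[m].mean(0); print('arrow angle',np.degrees(np.arctan2(q[1],q[0])))
m=(D>0)&(W[:,2]>70)&(W[:,2]<100)&(np.hypot(*(W[:,:2]-[497,-195]).T)<33);print('gauge',W[m].mean(0)); q=rel[m].mean(0); print(np.degrees(np.arctan2(q[1],q[0])))
m=(D>0)&(W[:,2]>70)&(W[:,2]<110)&(r<16);print('hub',W[m].mean(0),m.sum())
```

```text
t 15.88 pos [550.5 179.3 187.5] F [ 0.4 -0.3 -0.2] j [0.2  0.46 1.71 0.   0.98 1.54]
selector_axisscene [([567.2, -81.4, 82.4], 0.77), ([568.0, -80.2, 80.4], 0.92), ([567.6, -81.9, 80.2], 0.71)]
selector_tipscene [([519.9, -155.6, 79.3], 0.9), ([518.8, -157.8, 81.2], 0.87)]
gauge_dialscene [([497.7, -195.7, 85.5], 0.84), ([495.6, -193.8, 86.8], 0.72), ([498.0, -196.0, 86.3], 0.75)]
selector_axistop [([566.1, -81.0, 76.8], 0.74), ([565.2, -78.4, 79.8], 0.64)]
selector_tiptop [([523.6, -160.9, 80.2], 0.83), ([523.6, -160.9, 79.8], 0.79), ([523.4, -158.5, 80.3], 0.68)]
gauge_dialtop [([497.9, -196.4, 85.4], 0.83), ([499.1, -195.0, 84.7], 0.81)]
138 [ 537.5438389  -127.85576481   88.43249128]
arrow angle -120.73671013903665
gauge [ 496.78136127 -192.48155278   87.31942674]
-121.607214668121
hub [565.28059052 -79.46180242  91.42683461] 107
```

View pics/top5.png

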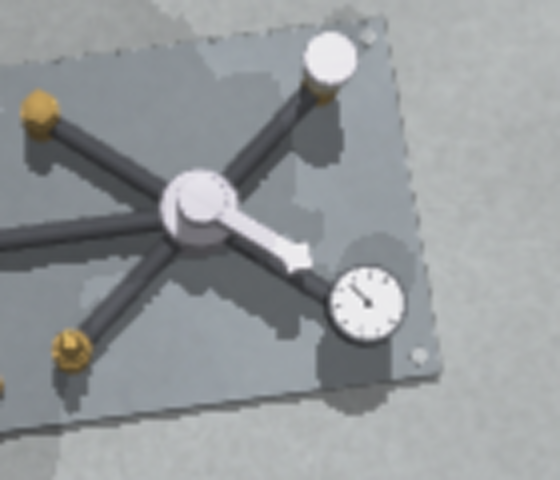

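The top crop shows the hub top at (203,197), the arrow tip at (312,262) and the gauge centre at (368,302). They are in line within about 1-2°, and depth gives -120.7° against -121.2°, which is good. Now the lever back.

Run:
```python
from h import *
s=show(); arc((556,182),80,9,np.linspace(85,188,20),-1,s['ee_pos'])
```

```text
t 17.12 pos [551.8 175.6 187.6] F [ 0.  -0.5 -0.3] j [ 0.19  0.45  1.71 -0.    0.98  1.53]
[0.12, -0.074, -0.051] [585. 260.  68.]
[0.12, -0.079, -0.044] [577. 262.  68.]
[0.12, -0.082, -0.036] [568. 264.  68.]
[0.12, -0.085, -0.028] [559. 264.  68.]
[0.12, -0.086, -0.02] [552. 264.  68.]
[0.12, -0.088, -0.014] [545. 264.  68.]
[0.12, -0.088, -0.007] [538. 263.  68.]
[0.12, -0.088, 0.001] [531. 261.  68.]
[0.12, -0.087, 0.008] [524. 259.  68.]
[0.12, -0.086, 0.015] [517. 256.  68.]
[0.12, -0.084, 0.022] [511. 252.  68.]
[0.12, -0.081, 0.029] [505. 248.  68.]
[0.12, -0.077, 0.036] [499. 243.  68.]
[0.12, -0.073, 0.043] [493. 237.  68.]
[0.12, -0.068, 0.049] [488. 231.  68.]
[0.12, -0.062, 0.055] [484. 224.  68.]
[0.12, -0.056, 0.06] [480. 216.  68.]
[0.12, -0.049, 0.065] [477. 208.  68.]
[0.12, -0.041, 0.069] [475. 200.  68.]
[0.12, -0.033, 0.072] [474. 192.  68.]
```

>>> jog_arm(
  increments=[
    [0,-0.045,-0.045,0,0,0],
    [0,-0.074,-0.06,0,0,0],
    [0.02,-0.074,-0.06,0,0,0],
    [0.07,-0.074,-0.06,0,0,0],
    [0.12,-0.074,-0.06,0,0,0],
    [0.12,-0.074,-0.06,0,0,0],
    [0.12,-0.074,-0.051,0,0,0],
    [0.12,-0.079,-0.044,0,0,0],
    [0.12,-0.082,-0.036,0,0,0],
    [0.12,-0.085,-0.028,0,0,0],
  ],
)

```text
clock: 18.38
ee_pos: [559.8, 265.0, 68.7]
tcp_rot: [0.081, 0.703, 0.082, -0.701]
ft_force: [2.6, -1.9, 0.8]
gripper_width: 0.3
```

>>> jog_arm(
  increments=[
    [0,-0.001,0.008,0,0,0],
    [0,-0.003,0.014,0,0,0],
    [0,-0.003,0.021,0,0,0],
    [0,-0.003,0.029,0,0,0],
    [0,-0.002,0.036,0,0,0],
    [0,-0.001,0.043,0,0,0],
    [0,0.001,0.05,0,0,0],
    [0,0.004,0.057,0,0,0],
    [0,0.008,0.064,0,0,0],
    [0,0.012,0.071,0,0,0],
  ],
)

```text
clock: 19.62
ee_pos: [492.8, 236.5, 67.6]
tcp_rot: [-0.081, -0.702, -0.081, 0.702]
ft_force: [3.3, 1.6, 0.3]
gripper_width: 0.4
```

>>> jog_arm(
  increments=[
    [0,0.005,0.006,0,0,0],
    [0,0.011,0.012,0,0,0],
    [0,0.017,0.017,0,0,0],
    [0,0.024,0.022,0,0,0],
    [0,0.032,0.026,0,0,0],
    [0,0.036,0.028,0,0,0],
    [0,0.036,0.028,0,0,0],
  ],
)

```text
clock: 20.5
ee_pos: [473.9, 194.9, 67.5]
tcp_rot: [-0.081, -0.702, -0.081, 0.703]
ft_force: [0.1, 1.0, 0.9]
gripper_width: 0.5
```

Now press to the stop along tool +y.

>>> jog_arm(
  increments=[
    [0,0.002,0,0,0,0],
    [0,0.004,0,0,0,0],
    [0,0.004,0,0,0,0],
  ],
)

```text
clock: 20.88
ee_pos: [474.8, 191.4, 67.5]
tcp_rot: [-0.081, -0.702, -0.081, 0.703]
ft_force: [-1.8, 1.8, 0.8]
gripper_width: 0.6
```

>>> jog_arm(
  increments=[
    [0,0.001,0,0,0,0],
    [0,0.002,0,0,0,0],
    [0,0.002,0,0,0,0],
  ],
)

```text
clock: 21.25
ee_pos: [475.5, 189.4, 67.6]
tcp_rot: [-0.081, -0.702, -0.081, 0.702]
ft_force: [-1.9, 1.1, -0.5]
gripper_width: 0.2
```

>>> jog_arm(
  increments=[
    [0,0.0015,0,0,0,0],
    [0,0.003,0,0,0,0],
    [0,0.003,0,0,0,0],
  ],
)

```text
clock: 21.62
ee_pos: [476.1, 186.5, 67.6]
tcp_rot: [-0.081, -0.702, -0.081, 0.703]
ft_force: [-2.9, 2.6, -0.6]
gripper_width: 0.4
```

>>> jog_arm(
  increments=[
    [0,0.001,0,0,0,0],
    [0,0.002,0,0,0,0],
    [0,0.002,0,0,0,0],
  ],
)

```text
clock: 22.0
ee_pos: [476.2, 185.0, 67.5]
tcp_rot: [-0.081, -0.702, -0.081, 0.703]
ft_force: [-5.1, 6.9, 0.7]
gripper_width: 0.5
```

>>> jog_arm(
  increments=[
    [0,0.001,0,0,0,0],
    [0,0.003,0,0,0,0],
    [0,0.003,0,0,0,0],
  ],
)

```text
clock: 22.38
ee_pos: [476.4, 182.5, 67.5]
tcp_rot: [-0.081, -0.702, -0.082, 0.703]
ft_force: [-7.8, 13.6, 1.2]
gripper_width: 0.1
```

>>> jog_arm(
  increments=[
    [0,0.001,0,0,0,0],
    [0,0.002,0,0,0,0],
    [0,0.002,0,0,0,0],
  ],
)

```text
clock: 22.75
ee_pos: [476.6, 181.0, 67.5]
tcp_rot: [-0.081, -0.702, -0.082, 0.703]
ft_force: [-10.0, 17.6, 1.9]
gripper_width: 0.3
```

At the stop with 20 N. I'll back off, rise, clear and look.

>>> jog_arm(
  increments=[
    [0,-0.01,0,0,0,0],
    [0,-0.03,0,0,0,0],
    [-0.06,-0.03,0,0,0,0],
    [-0.12,-0.03,0,0,0,0],
    [-0.16,-0.05,0,0,0,0],
    [-0.16,-0.1,0,0,0,0],
    [-0.16,-0.15,0,0,0,0],
    [-0.16,-0.19,0,0,0,0],
    [-0.16,-0.19,0,0,0,0],
  ],
)

```text
clock: 23.88
ee_pos: [434.0, 366.7, 227.5]
tcp_rot: [0.083, 0.703, 0.082, -0.702]
ft_force: [0.2, -0.5, 0.4]
gripper_width: 0.5
```

Run:
```python
from h import *
from rig import optics,finder
import cv2
s=show()
p,d=optics.camera('top'); cv2.imwrite('pics/top6.png',cv2.resize(p[165:295,205:415,::-1],None,fx=3.8,fy=3.8,interpolation=cv2.INTER_CUBIC))
q,_=optics.camera('scene'); cv2.imwrite('pics/scene6.png',cv2.resize(q[150:330,200:480,::-1],None,fx=2.8,fy=2.8))
for n in ['supply_axis','supply_tip','oiler','adapter','tape','selector_tip']:
  for c in ['top','scene']: print(n,c,[(np.round(x['point'],1).tolist(),round(x['p'],2)) for x in finder.spot_point(n,c)[:1]])
k=optics.get_calibration('top'); K=np.array(k['K']);T=np.array(k['T'])
v,u=np.mgrid[0:480,0:640]; x=cv2.undistortPoints(np.c_[u.ravel(),v.ravel()].astype(np.float32)[:,None],K,np.array(k['dist_coeffs']))[:,0]
D=d.ravel(); W=np.c_[x[:,0]*D,-x[:,1]*D,-D]@T[:3,:3].T+T[:3,3]
def line(c,r0,r1):
    r=np.hypot(*(W[:,:2]-c).T); m=(D>0)&(W[:,2]>70)&(W[:,2]<100)&(r>r0)&(r<r1); P=W[m,:2].astype(np.float32)
    l=cv2.fitLine(P,cv2.DIST_HUBER,0,.01,.01).ravel(); print(m.sum(),'PCA',np.degrees(np.arctan2(l[1],l[0])),'mean dir',np.degrees(np.arctan2(*(P.mean(0)-c)[::-1])))
line(np.array([566,-80]),25,92); line(np.array([556,182]),25,108)
```

```text
t 23.88 pos [434.  366.7 227.5] F [ 0.2 -0.5  0.4] j [ 0.59  0.4   1.69 -0.    1.06  1.92]
supply_axis top [([557.6, 181.6, 75.9], 0.81)]
supply_axis scene [([555.6, 181.9, 80.6], 0.87)]
supply_tip top [([452.6, 166.4, 79.4], 0.84)]
supply_tip scene [([453.2, 166.7, 80.5], 0.67)]
oiler top [([638.2, 113.4, 14.6], 0.61)]
oiler scene [([635.3, 116.4, 15.7], 0.65)]
adapter top [([443.3, 69.9, 16.6], 0.49)]
adapter scene [([441.6, 71.3, 10.7], 0.66)]
tape top [([454.7, 264.4, 11.8], 0.69)]
tape scene [([462.1, 268.2, 11.1], 0.64)]
selector_tip top [([525.8, -161.0, 80.5], 0.59)]
selector_tip scene [([521.7, -156.7, 81.1], 0.66)]
137 PCA 59.86173 mean dir -120.638965496007
231 PCA -19.46135 mean dir -149.34791963782317
```

View pics/top6.png

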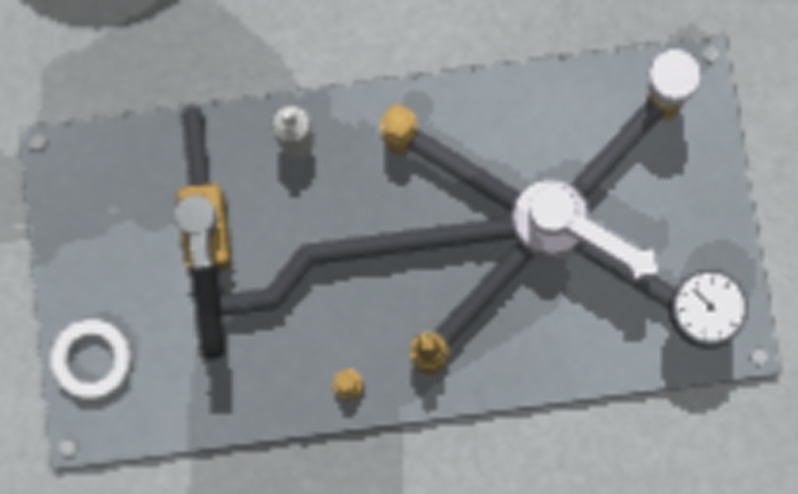

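View pics/scene6.png

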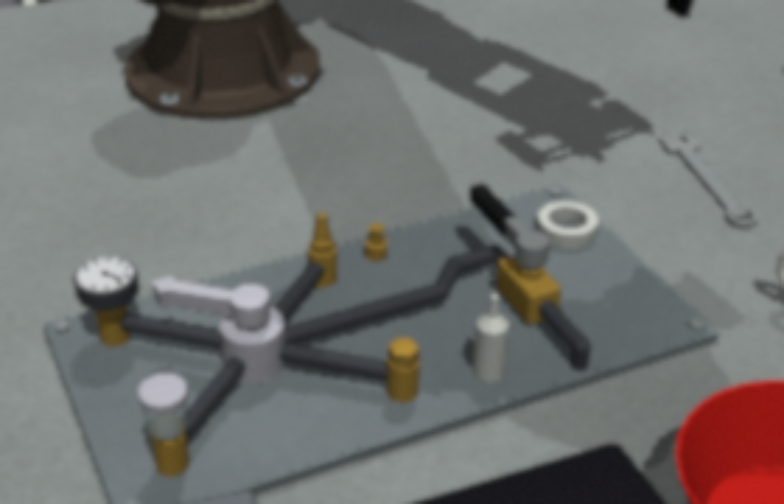

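The lever is back in line: (195,215) to (213,355) in the top crop, tip direction 188.3° against about 188.8°. The loose things have not moved. One more check of the arrow, by colour.

Run:
```python
from h import *
from rig import optics
import cv2
p,d=optics.camera('top')
k=optics.get_calibration('top'); K=np.array(k['K']);T=np.array(k['T'])
v,u=np.mgrid[0:480,0:640]; x=cv2.undistortPoints(np.c_[u.ravel(),v.ravel()].astype(np.float32)[:,None],K,np.array(k['dist_coeffs']))[:,0]
ray=np.c_[x[:,0],-x[:,1],-np.ones(len(x))]@T[:3,:3].T
at=lambda z:(T[:3,3]+ray*((z-T[2,3])/ray[:,2])[:,None])[:,:2]
g=p.min(2).ravel(); bright=g>175
P=at(88); G=at(86)
# gauge dial centre, white
m=(g>150)&(np.hypot(*(G-[497,-195]).T)<35); gc=G[m].mean(0)
r=np.hypot(*(P-[566,-80]).T); m=bright&(r>28)&(r<95); Q=P[m]; l=cv2.fitLine(Q.astype(np.float32),cv2.DIST_HUBER,0,.01,.01).ravel()
ax=np.array([566,-80]); A=lambda w:np.degrees(np.arctan2(w[1],w[0]))
print(m.sum(),'gauge',gc,A(gc-ax),'arrow PCA',A(-l[:2]),'mean',A(Q.mean(0)-ax),'centroid->gauge',A(gc-Q.mean(0)),'far',Q[np.argmax(np.hypot(*(Q-ax).T))])
im=cv2.resize(p[205:265,330:410,::-1],None,fx=9,fy=9,interpolation=cv2.INTER_CUBIC); cv2.imwrite('pics/z7.png',im)
```

```text
105 gauge [ 498.51088121 -193.82089123] -120.66545683808926 arrow PCA -117.58746 mean -119.45114058771941 centroid->gauge -121.52338567488256 far [ 523.44753732 -153.6894726 ]
```

View pics/z7.png

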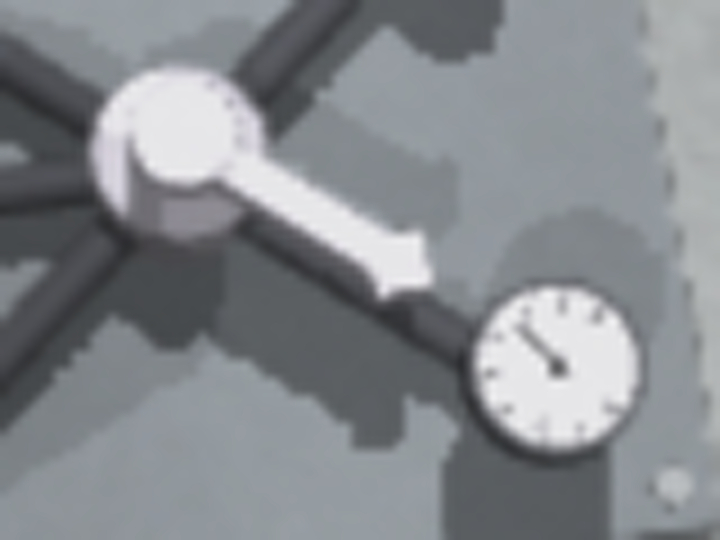

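In the zoom the hub (185,130), tip (430,283) and dial centre (557,367) give slopes of 32.0° and 32.5°, so the arrow is aligned. Handing in.

```bash
python3 -c "
from rig import job
print(job.close_job())"
```

```text
the job is handed in; nothing more can be done
None
```

I shut the supply lever, turned the arrow to the gauge, and opened the lever again, all with the closed fingertips. I then handed the job in at about 24 s on the robot clock, with the arm clear of everything.

- **Supply lever:** it was pressed to its stop both ways, at about 15 N to shut it and about 20 N to open it. At the end it lay at 188.3°, against about 188.8° for in line with its pipe.
- **Arrow:** in the last zoomed picture its hub, tip and the dial centre are in line within about 0.5°. The other estimates disagreed: a depth line fit was within about 1°, and a colour-mask line fit was 3° off. I trusted the picture, because the mask fit was blurred by the hub.
- **Loose things:** the oiler, adapter and tape measured where they started, within the networks' error. The mug, jar, screwdriver and spanner were not measured again, but no move came near them.
- **Not measured:** I did not check the lift of the lever or the arrow directly. The last pictures showed both seated.

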